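# Load a porcelain reaction plate on the plate shaker and bolt it in

### The job

Load the white porcelain plate with the hollows on the shaker: lay it flat on the platform, push it sideways firmly against both dowels first, then along them firmly onto the end stop, so that it sits square and fully home against all three. Then lock it in: slide the retaining bolt fully across beside the plate and turn its handle down into the keeper notch. Firm hand pressure is plenty, as the porcelain chips if it is rammed or dropped against the shaker; leave the other things on the bench standing where they are.

Things in the scene. Friction and masses are not known exactly. Their poses are not given: they have to be found in the camera images.
- plate: White glazed porcelain plate with 18 round hollows on top (3 rows of 6), 62 x 120 x 18 mm, about 0.3 kg, lying flat on the bench, hollows up. Origin: centre of its underside; y runs along the 120 mm length, x across, z up. Either end may face the end stop. 5 to 15 N seats it; over 30 N against the steel, or hitting it faster than some 30 mm/s, chips it.
- shaker: Green plate shaker, fixed to the bench; housing 190 x 270 mm, a flat aluminium platform on top, 75 mm above the bench. Origin: centre of the underside; x points away from its front with the controls, y to the left seen from the front, z up. Fixed throughout.
- nest (a point): Point on the platform's top where the centre of the plate's underside lies when the plate is fully home; axes parallel to the shaker's. The home plate's length lies along y, its long +x side bears on the two dowels, its -y end on the end stop; the -x side and the +y end are open. The platform reaches from x -73 to 71 and y -85 to 192 mm in this frame.
- dowels: The pair of upright steel dowels standing on the platform, each 10 mm diameter and 14 mm high, 80 mm apart along the nest's y. Origin: midway between their feet, in the nest frame at x 36, y 0 mm, so they touch the home plate's +x side at x 31, y -40 and +40 mm.
- end_stop: End stop on the platform: a 12 mm brass button, its centre 9 mm above the platform, in front of a dark steel block 26 mm wide and 16 mm high. Origin: on the platform below the middle of the button's face, in the nest frame at x 0, y -60 mm: the face meets the home plate's -y end.
- keeper (a point): Centre of the keeper notch, at the top level of its rail: in the nest frame x -59, y 128, z 24 mm. The rail (6 mm thick, 24 mm high, x -62 to -56) runs from y 113 to 177 mm; the notch in it is 14 mm wide, its floor 7 mm above the platform. The rod's two guide saddles, 24 mm wide and 28 mm high, stand at y 111 to 120 and y 177 to 186 mm, centred on x -39.
- bolt_nose (a point): Tip of the rounded nose of the steel retaining bolt, a 12 mm rod sliding along the nest's y axis at x -39 mm, 16 mm above the platform. Drawn back it stands at y 78, locked at y 38 mm: the rod then passes the home plate's -x side with 2 mm to spare, and its 26 mm collar (24 mm behind the nose) stands 2 mm clear of the plate's +y end. If the plate is not home the bolt runs against it.
- bolt (a joint): Travel of the retaining bolt in m: 0 drawn back, growing as it slides across beside the plate (towards the nest's -y); its end stop is at 0.041, and at 0.038 to 0.042 the handle stands at the keeper notch. Stiff, takes about 2 N to slide; stays where it is left. It starts drawn back, between 0 and 0.006.
- lever (a joint): Turn of the bolt's handle about the bolt's axis in rad: 0 straight up, growing as it turns down towards the nest's -x; 1.57 level, down in the notch. Takes about 1 N at the ball; stays where it is left. Away from the notch it comes to rest on the rail at about 0.9. It starts between 0.15 and 0.7.
- lever_ball (a point): Centre of the black ball, 18 mm diameter, on the end of the bolt's handle (a 10 mm steel bar), 46 mm from the bolt's axis and 90 mm behind the nose.
- dish: Bystander: shallow white porcelain bowl, 92 mm diameter, 28 mm high, on the bench. Origin: centre of its underside.
- red_bottle: Bystander: reagent bottle with dark red contents, blue cap, 52 mm diameter, 95 mm high. Origin: centre of its underside.
- brown_bottle: Bystander: brown bottle, white cap, 42 mm diameter, 85 mm high. Origin: centre of its underside.
- cotton_jar: Bystander: glass jar, 80 mm diameter, 110 mm high. Origin: centre of its underside.
- flask: Bystander: greenish conical flask, 86 mm diameter, 120 mm high. Origin: centre of its underside.
- tube_rack: Bystander: aluminium test tube rack with tubes, 70 x 190 mm, 100 mm high. Origin: centre of its underside.
- dropper: Bystander: small white dropper bottle, 28 mm diameter, 62 mm high. Origin: centre of its underside.
Not all that is in view belongs to the job. What is shaped like the plate but blue is not meant.

How it is judged:
By the outcome, as a careful person would: the job done as asked, in the order asked, and still so for the second after the job is handed in, with the robot touching nothing.
It also fails if it takes over 72 s, if anything falls off the work surface, if the arm or the gripper's body presses on something with over 40 N, if the wrist force passes 120 N, or if a joint passes its speed limit or range.

### The arm

A 7-joint arm with a two-finger parallel gripper is mounted at the origin on the work surface. World frame = base frame: x ahead of the robot, y to its left, z up, the work surface at z = 0. Lengths are in m, angles in rad, forces in N, time in s.
With the tool pointing down it reaches from about 0.425 to 0.875 m from the base axis. Payload 9.9 kg.
Tool frame: the origin (TCP) lies on the centre line of the jaws, within the pads' length; the fingertips stand 22 mm ahead of it and the grasp point (between the pads) lies 3 mm ahead of it; z points along the fingers, y is the line along which they close (so a half turn about z gives the same grasp; the last joint's range is limited). The gripper opens to 85 mm and grips with 20 to 120 N. Pads are 22 mm wide; open, the fingers measure 114 mm over their backs; the gripper's body (76 mm by 85 mm) begins 54 mm behind the grasp point. The pads swing forward as they close: fully open they stand 13 mm farther back than shut.
Start: joints at [1.168, 0.576, 0.025, 1.437, -0.015, 1.129, -0.057], TCP at [0.212, -0.641, 0.253] pointing down, gripper open.
Joint ranges: [-2.76, 2.76], [-0.34, 2.15], [-1.52, 1.57], [0.19, 2.46], [-1.09, 4.23], [0.17, 1.99], [-2.82, 2.82]. Speed limits (rad/s): [2.22, 2.22, 3.01, 3.01, 3.14, 3.14, 3.14].

### API

Orientations are given as a rotation vector (axis times angle).
In Python, from station import manip gives the robot as it stands.
- The arm moves only by the tool step_arm, never from a script. Its argument "targets" is a list of rows, each a list of 7 numbers: the shift along the world's x, y, z as a fraction of full scale, then the turn, a rotation vector about the world's x, y, z as a fraction of full scale, then the closure, from -1 (fully open) to 1 (shut). In form: [[x, y, z, wx, wy, wz, hand], ...]. A call has 1 to 20 rows; each row shifts and turns the commanded pose from where the row before left it; what a row does not reach is not made up. Full scale, the value 1, is 40 mm for a shift and 90 degrees for a turn. A row lasts 1/10 s, in which the tool goes at most 50 mm and 8.59 degrees, less where a joint would pass 70% of its speed; a pose out of reach is approached as far as the arm can. A call with a number of a shift or a turn outside -1 to 1 is refused whole. A call with a gripper value outside its range is refused whole. The fingers move at their own pace and stop on an object; "force" is the grip in N (left out, the last holds). Time passes only in rows, so rows that do not move let the fingers close. It gives the time, the measured TCP pose, the force, the opening and the grip force at its end, in the units of the state.
- manip.get_state(): the state, without advancing time (a new reading comes with each control period).
- manip.camera(name): name is "side" or "top"; returns (picture, depth): 400x640x3 uint8, red, green, blue; 400x640 float32, m along the optical axis (not along the pixel's ray), 0 where there is no reading.
- manip.get_calibration(name): a dict with "vfov" (degrees; the focal length in pixels is half the picture's height over the tangent of half this angle, whatever the lens; pixels are square), "cx", "cy" (the principal point, pixels), "R" (3x3) and "t" (3): a world point X has camera coordinates R X + t. Camera axes: x right, y down, z forward; pixel columns grow to the right and rows downward; lengths in m; the calibration is good to about 2 mm. A picture is of the moment at which its call begins. get_calibration takes no time and is no camera call.
- manip.finish_job(): hands the job in; it is judged then, once.
The state is a dict: "time_s": time; "joint_pos": joint angles; "dq": joint speeds; "effort": joint torques, N m; "ee_pos": TCP position; "orientation": TCP orientation; "wrist_force": force on the tool from outside, world axes, zero at the start; "wrist_torque": the same for the moment, N m; "width": finger opening in m; "grasp_force": force on a finger pad.
Only numpy, scipy, OpenCV 4.12 (cv2) and the standard library are available. Lean on these libraries where they do the work, as an engineer would, in place of code of your own. Each camera call takes 0.05 s, during which the arm holds its last target. There are 200 camera calls.

## Working session

There is one attempt and no reset: what is moved stays moved. The work goes in short steps, Python scripts to look and compute and a tool call to move; the robot and the scene stay as the last step left them, time stands still between calls to the robot, and variables do not carry over. Pictures are saved under pics/ and viewed, at most 10 in all, crops included, and the job is handed in when it is done.

Besides the shell and the picture viewer there is one more tool, called after "Request:" as name([rows], argument=value, ...), one row to a line, values as JSON. step_arm: Moves the arm, as the interface text tells. Its arguments: {"type":"object","properties":{"targets":{"type":"array"},"force":{"type":"number"}},"required":["targets"]}

```bash
mkdir -p pics; ls; cat > h.py <<'E'
import numpy as np, cv2
from station import manip
def cal(n):
    c=manip.get_calibration(n); f=200/np.tan(np.radians(c["vfov"])/2)
    return f,c["cx"],c["cy"],np.array(c["R"]),np.array(c["t"])
def ray(n,u,v):
    f,cx,cy,R,t=cal(n); return -R.T@t, R.T@np.array([(u-cx)/f,(v-cy)/f,1.])
def onz(n,u,v,z):
    o,d=ray(n,u,v); return o+d*(z-o[2])/d[2]
def proj(n,X):
    f,cx,cy,R,t=cal(n); p=R@np.array(X)+t; return np.array([f*p[0]/p[2]+cx,f*p[1]/p[2]+cy])
def cloud(n,D):
    f,cx,cy,R,t=cal(n); v,u=np.mgrid[:400,:640]
    P=np.stack([(u-cx)/f*D,(v-cy)/f*D,D],-1); return (P-t)@R
def grab(n,tag):
    I,D=manip.camera(n); np.savez(f'pics/{n}_{tag}.npz',I=I,D=D); cv2.imwrite(f'pics/{n}_{tag}.png',I[:,:,::-1]); return I,D
E
python3 - <<'E'
from h import *
for n in("side","top"):
    grab(n,"0"); c=manip.get_calibration(n); print(n,c, (-np.array(c["R"]).T@c["t"]))
print(manip.get_state())
E
```

```text
pics
side {'vfov': 45.6252572682659, 'cx': 327.8659175097733, 'cy': 200.13083986701955, 'R': array([[-0.88183131, -0.47133001,  0.01488509],
       [-0.31687667,  0.56889068, -0.75891539],
       [ 0.34923161, -0.67395209, -0.6510191 ]]), 't': array([0.49575866, 0.29733994, 1.22017465])} [0.10527203 0.88685127 1.01263345]
top {'vfov': 53.97083825892325, 'cx': 320.97961719364724, 'cy': 201.1472784176146, 'R': array([[-0.01729762, -0.99950723, -0.02619331],
       [-0.98449517,  0.02159972, -0.17407673],
       [ 0.17455672,  0.02277607, -0.98438367]]), 't': array([-0.01264071,  0.59784956,  1.13255293])} [ 0.39066664 -0.05134297  1.2186072 ]
{'time_s': 0.1, 'joint_pos': array([ 1.16821501,  0.57642002,  0.02483013,  1.43782834, -0.01499734,
        1.12899391, -0.05650784]), 'dq': array([-0.00021753, -0.00355938,  0.00065244, -0.00216528, -0.00150187,
       -0.00063053, -0.00011575]), 'effort': array([ 6.42406871e-03, -7.67301679e+01,  2.25797765e+00, -2.86601007e+01,
        1.58211304e-02,  8.75152851e-03, -5.71408520e-05]), 'ee_pos': array([ 0.21145138, -0.64063204,  0.25254578]), 'orientation': array([-3.10034391e+00, -4.98457563e-01,  4.68751544e-04]), 'wrist_force': array([ 0.42013562, -0.23468199, -0.35682727]), 'wrist_torque': array([0.02834498, 0.01873863, 0.00143328]), 'grasp_force': 0.0, 'width': 0.08521968119679535}
```

View pics/top_0.png

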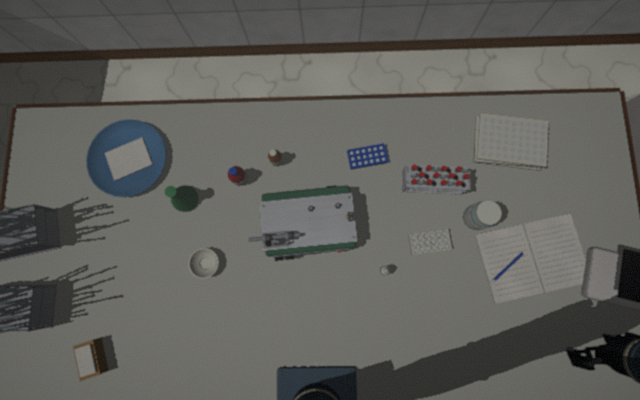

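View pics/side_0.png

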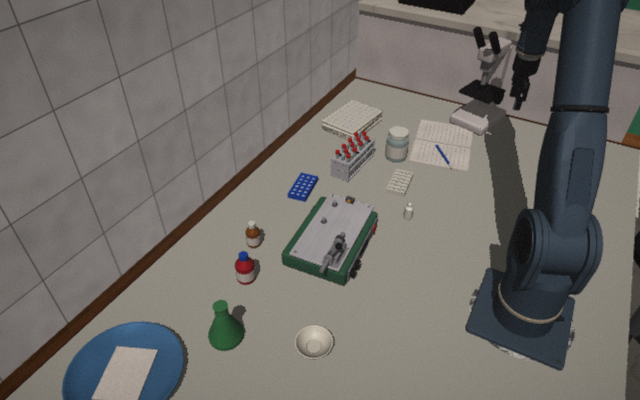

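Top view: what could be taken for the plate is the white hollowed plate at (431,241), the blue plate at (368,156), the large white tray at (512,140) and the white card on the blue dish at (128,158). By the description I choose (431,241). The shaker is at (308,220), with the dowels at about (311,208) and (338,206), the stop at (351,215) and the bolt at (285,239).

```bash
python3 - <<'E'
from h import *
d=np.load('pics/top_0.npz');I,D=d['I'],d['D'];P=cloud('top',D)
a=cv2.resize(I[180:265,250:370],None,fx=5,fy=5,interpolation=2)
b=cv2.resize(I[225:260,400:465],None,fx=4,fy=4,interpolation=2)
c=np.zeros((425+140,600,3),np.uint8);c[:425]=a;c[425:,:260]=b
s=np.load('pics/side_0.npz');e=cv2.resize(s['I'][160:200,380:440],None,fx=3.5,fy=3.5);c[425:,300:510]=e
cv2.imwrite('pics/crop0.png',np.clip(c[:,:,::-1]*1.5,0,255).astype(np.uint8))
for n in('top','side'):
    z=np.load(f'pics/{n}_0.npz');I,D=z['I'],z['D'];P=cloud(n,D)
    r=(slice(220,262),slice(400,462)) if n=='top' else (slice(160,202),slice(378,424))
    g=I[r].astype(int);Q=P[r]
    print(n,'bench',np.median(Q[...,2][:4]), 'gray',np.median(g,(0,1)))
    # plate mask by brightness; convex hull
    m=(g.min(2)>np.median(g)+25).astype(np.uint8)
    m=cv2.morphologyEx(m,cv2.MORPH_CLOSE,np.ones((7,7)))
    cs=max(cv2.findContours(m,0,2)[0],key=cv2.contourArea)
    pix=cs[:,0]+[r[1].start,r[0].start]
    zz=Q[...,2][m>0];print('top z',np.percentile(zz,[10,50,90]))
    W=np.array([onz(n,u,v,.018)[:2] for u,v in pix])*1000
    print(cv2.minAreaRect(W.astype(np.float32)),cv2.boxPoints(cv2.minAreaRect(pix.astype(np.float32))))
    # shaker platform height: 
    r=(slice(190,255),slice(260,358)) if n=='top' else (slice(200,275),slice(290,375))
    Z=P[r][...,2].ravel();h,e=np.histogram(Z,np.arange(.05,.13,.002));print(list(zip(e.round(3),h)))
E
```

```text
top bench 0.0001287289845164673 gray [112. 112. 107.]Traceback (most recent call last):
  File "<stdin>", line 16, in <module>
ValueError: max() iterable argument is empty
```

View pics/crop0.png

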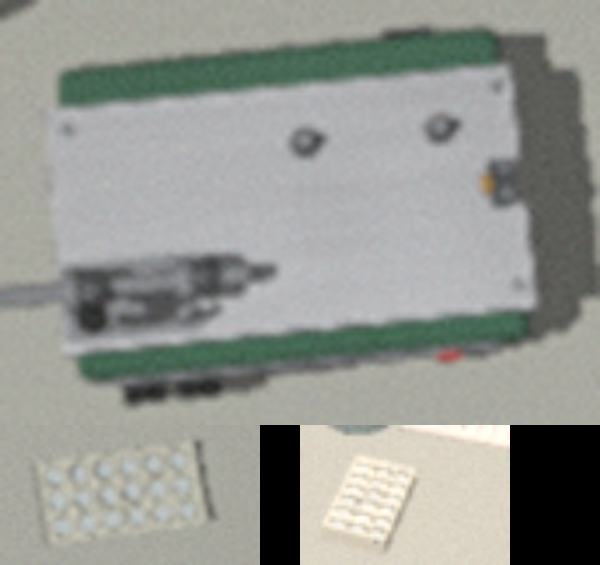

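The crop confirms the choice: a white plate with 3x6 hollows, its length along world y. The dowels, brass button, bolt and black ball (crop (92,318), so about pixel (268,244)) are all in view. The handle leans partly towards the front. I'll segment by depth next.

```bash
cat > m.py <<'E'
from h import *
import sys
def rect(n,I,P,r,z0,z1,ztop,cond=None):
    Q=P[r]; m=((Q[...,2]>z0)&(Q[...,2]<z1))
    if cond is not None: m&=cond(I[r].astype(int))
    m=m.astype(np.uint8)
    m=cv2.morphologyEx(m,cv2.MORPH_CLOSE,np.ones((5,5)))
    m=cv2.morphologyEx(m,cv2.MORPH_OPEN,np.ones((3,3)))
    # ray-cast every mask pixel on plane; moments => centre, axes, extents of uniform rectangle
    N,L,S,_=cv2.connectedComponentsWithStats(m); k=1+np.argmax(S[1:,4])
    v,u=np.nonzero(L==k); v=v+r[0].start;u=u+r[1].start
    W=np.array([onz(n,a,b,ztop)[:2] for a,b in zip(u,v)])*1000
    c=W.mean(0);w,V=np.linalg.eigh(np.cov((W-c).T)); ax=V[:,1]*np.sign(V[1,1])
    print(n,'centre',c.round(1),'len',np.sqrt(12*w).round(1),'long axis yaw from +y (deg)',np.degrees(np.arctan2(-ax[0],ax[1])).round(2),'minrect',cv2.minAreaRect(W.astype(np.float32)),'z',np.percentile(Q[...,2][(L==k)],[10,50,90]).round(4),len(u))
    return c
E
python3 - <<'E'
from m import *
for n in('top','side'):
    z=np.load(f'pics/{n}_0.npz');I,D=z['I'],z['D'];P=cloud(n,D)
    r=(slice(220,262),slice(400,462)) if n=='top' else (slice(160,202),slice(378,424))
    rect(n,I,P,r,.009,.03,.018)
    r=(slice(180,265),slice(250,365)) if n=='top' else (slice(180,290),slice(270,390))
    Z=P[r][...,2].ravel();h,e=np.histogram(Z,np.arange(.066,.15,.002));print([(round(float(a),3),int(b)) for a,b in zip(e,h)])
    rect(n,I,P,r,.068,.14,.075,lambda g:(abs(g[...,1]-g[...,0])<15))
    M=(P[r][...,2]>.082)
    N,L,S,C=cv2.connectedComponentsWithStats(M.astype(np.uint8))
    for k in range(1,N):
        if S[k,4]>2:
            q=P[r][L==k]; print('  blob',S[k,4],(C[k]+[r[1].start,r[0].start]).round(1),(q.mean(0)*1000).round(1),'zmax',q[:,2].max().round(4))
E
```

```text
top centre [ 471.1 -349. ] len [ 62.1 121.8] long axis yaw from +y (deg) 6.23 minrect ((471.1057434082031, -348.9039306640625), (62.0663948059082, 122.2552261352539), 6.4755778312683105) z [0.0104 0.0157 0.0204] 834
[(0.066, 5), (0.068, 44), (0.07, 283), (0.072, 1007), (0.074, 1511), (0.076, 1027), (0.078, 310), (0.08, 61), (0.082, 9), (0.084, 8), (0.086, 11), (0.088, 22), (0.09, 33), (0.092, 55), (0.094, 53), (0.096, 82), (0.098, 38), (0.1, 29), (0.102, 16), (0.104, 8), (0.106, 5), (0.108, 3), (0.11, 0), (0.112, 1), (0.114, 2), (0.116, 1), (0.118, 2), (0.12, 0), (0.122, 1), (0.124, 0), (0.126, 0), (0.128, 0), (0.13, 0), (0.132, 2), (0.134, 5), (0.136, 8), (0.138, 9), (0.14, 8), (0.142, 0), (0.144, 0), (0.146, 0)]Traceback (most recent call last):
  File "<stdin>", line 8, in <module>
  File "m.py", line 12, in rect
    W=np.array([onz(n,a,b,ztop)[:2] for a,b in zip(u,v)])*1000
                ~~~^^^^^^^^^^^^
  File "h.py", line 9, in onz
    o,d=ray(n,u,v); return o+d*(z-o[2])/d[2]
        ~~~^^^^^^^
  File "h.py", line 7, in ray
    f,cx,cy,R,t=cal(n); return -R.T@t, R.T@np.array([(u-cx)/f,(v-cy)/f,1.])
                ~~~^^^
  File "h.py", line 4, in cal
    c=manip.get_calibration(n); f=200/np.tan(np.radians(c["vfov"])/2)
ValueError: time passes only in moves, steps and waits
```

```bash
sed -i 's/^def cal(n):/from functools import lru_cache\n@lru_cache(None)\ndef cal(n):/' h.py
python3 - <<'E'
from m import *
for n in('top','side'):
    z=np.load(f'pics/{n}_0.npz');I,D=z['I'],z['D'];P=cloud(n,D)
    r=(slice(220,262),slice(400,462)) if n=='top' else (slice(160,202),slice(378,424))
    rect(n,I,P,r,.009,.03,.018)
    r=(slice(180,265),slice(250,365)) if n=='top' else (slice(180,290),slice(270,390))
    rect(n,I,P,r,.068,.15,.075,lambda g:(abs(g[...,1]-g[...,0])<15))
    Q=P[r];g=I[r].astype(int)
    for name,M in(('high',(Q[...,2]>.083)),('brass',(g[...,0]-g[...,2]>30)&(Q[...,2]>.07))):
        N,L,S,C=cv2.connectedComponentsWithStats(M.astype(np.uint8))
        for k in range(1,N):
            if S[k,4]>2:
                q=Q[L==k]; print(' ',name,S[k,4],(C[k]+[r[1].start,r[0].start]).round(1),(q.mean(0)*1000).round(1),'zmax',q[:,2].max().round(4))
    q=Q[(Q[...,2]>.125)&(Q[...,2]<.16)];print('ball top',len(q),np.median(q,0)*1000)
E
```

```text
top centre [ 471.1 -349. ] len [ 62.1 121.8] long axis yaw from +y (deg) 6.23 minrect ((471.1057434082031, -348.9039306640625), (62.0663948059082, 122.2552261352539), 6.4755778312683105) z [0.0104 0.0157 0.0204] 834
top centre [532.9  19. ] len [144.9 280.5] long axis yaw from +y (deg) 5.17 minrect ((532.7612915039062, 33.776123046875), (144.97781372070312, 308.6887512207031), 4.535068035125732) z [0.0724 0.0753 0.0804] 4676
  high 9 [337. 205.] [578.9 -71.7  86.9] zmax 0.0899
  high 9 [310. 208.] [571.5   7.2  88.5] zmax 0.0942
  high 51 [349.1 216.1] [ 545.  -105.8   90.9] zmax 0.0971
  high 331 [274.6 238.1] [484.5 108.  104.7] zmax 1.2186
  high 6 [286.  242.5] [471.8  76.4  98.1] zmax 0.0999
  brass 4 [346.8 216. ] [545.4 -99.   90.9] zmax 0.0924
ball top 32 [467.03308081 122.6476718  138.48639906]
side centre [ 473.5 -342.9] len [ 62.8 131.2] long axis yaw from +y (deg) 5.15 minrect ((472.9739685058594, -342.57611083984375), (63.0095329284668, 136.00393676757812), 5.985654830932617) z [0.0111 0.0159 0.0201] 452
side centre [534.1  29.7] len [145.1 284.9] long axis yaw from +y (deg) 5.43 minrect ((535.9071655273438, 23.193267822265625), (146.4108428955078, 313.109130859375), 4.7035298347473145) z [0.073  0.0758 0.0916] 3674
  high 48 [348.9 198.9] [538.5 -83.2 108.9] zmax 1.0126
  high 11 [333.9 202.4] [581.  -70.5  87.7] zmax 0.0922
  high 11 [323. 219.] [574.5   9.2  87.9] zmax 0.093
  high 395 [333.8 251.6] [483.3 117.5 101.3] zmax 0.1443
  brass 18 [348.3 200.9] [547.3 -99.   86. ] zmax 0.0921
ball top 41 [468.20600976 127.72944842 137.34425089]
```

Plate: centre about (471.2, -348.5) mm, yaw 6.2°, top at z≈18. Nest: about (540, -34.5) mm, yaw about 5.1°. Platform: z≈75. I'm moving above the plate now.

Request:
step_arm([
  [0.5,0.562,-0.1,0,0,0.0666,-1],
  [0.5,0.562,-0.1,0,0,0.0666,-1],
  [0.5,0.562,-0.1,0,0,0.0666,-1],
  [0.5,0.562,-0.1,0,0,0.0666,-1],
  [0.5,0.562,-0.1,0,0,0.0666,-1],
  [0.5,0.562,-0.1,0,0,0.0666,-1],
  [0.5,0.562,-0.1,0,0,0.0666,-1],
  [0.5,0.562,-0.1,0,0,0.0666,-1],
  [0.5,0.562,-0.1,0,0,0.0666,-1],
  [0.5,0.562,-0.1,0,0,0.0666,-1],
  [0.5,0.562,-0.1,0,0,0.0666,-1],
  [0.5,0.562,-0.1,0,0,0.0666,-1],
  [0.5,0.562,-0.1,0,0,0.0666,-1],
  [0,0,-0.8,0,0,0,-1],
  [0,0,-0.8,0,0,0,-1],
  [0,0,-0.8,0,0,0,-1],
  [0,0,-0.5,0,0,0,-1],
  [0,0,0,0,0,0,-1],
  [0,0,0,0,0,0,-1],
], force=30)

```text
time_s: 2.0
ee_pos: [0.4716, -0.3487, 0.0855]
orientation: [-2.098, -2.338, 0.0]
wrist_force: [0.4, 0.5, -0.6]
width: 0.0851
grasp_force: 0.0
```

```bash
python3 - <<'E'
from h import *
I,D=grab('side','1');I2,D2=grab('top','1')
P=cloud('side',D)
q=P[(abs(P[...,0]-.4716)<.08)&(abs(P[...,1]+.3487)<.06)&(P[...,2]>.03)&(P[...,2]<.2)]
for s in(-1,1):
    k=q[(q[:,0]-.4716)*s>.025]; print(s,len(k),np.percentile(k[:,2],[0,2,5,20]).round(4) if len(k) else '', k.min(0),k.max(0))
cv2.imwrite('pics/c1.png',cv2.resize(I[60:220,320:520],None,fx=3,fy=3)[:,:,::-1])
E
```

```text
-1 306 [0.0809 0.0866 0.0945 0.1254] [ 0.39945072 -0.3689752   0.0808805 ] [ 0.44653771 -0.32590492  0.19864374]
1 258 [0.0805 0.0852 0.0916 0.1227] [ 0.49703641 -0.3566872   0.0804596 ] [ 0.54485526 -0.31854827  0.19981402]
```

View pics/c1.png

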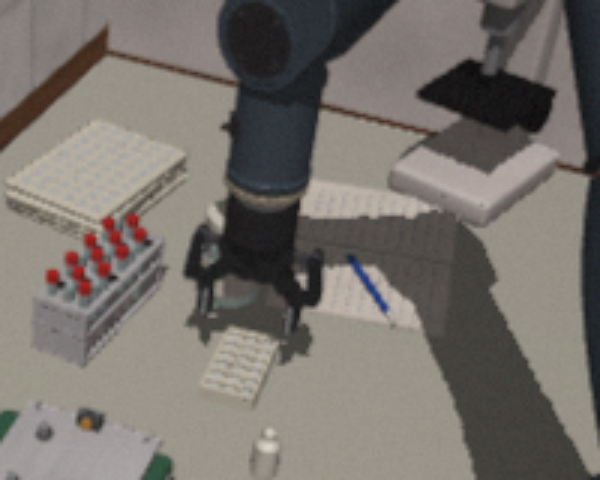

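The side crop shows the open fingers (tips at crop (205,315) and (290,335)) straddling the plate's line. The tips are only about 6-9 mm ahead of the TCP when open. Lowering to TCP z≈18 mm and closing.

Request:
step_arm([
  [0,0,-0.3,0,0,0,-1],
  [0,0,-0.3,0,0,0,-1],
  [0,0,-0.3,0,0,0,-1],
  [0,0,-0.3,0,0,0,-1],
  [0,0,-0.25,0,0,0,-1],
  [0,0,-0.25,0,0,0,-1],
  [0,0,0,0,0,0,-1],
  [0,0,0,0,0,0,0],
  [0,0,0,0,0,0,0],
  [0,0,0,0,0,0,0],
  [0,0,0,0,0,0,0],
  [0,0,0,0,0,0,0],
], force=30)

```text
time_s: 3.3
ee_pos: [0.472, -0.3489, 0.0178]
orientation: [2.098, 2.337, 0.0]
wrist_force: [-0.5, 0.5, 4.7]
width: 0.0617
grasp_force: 34.5
```

Request:
step_arm([
  [0,0,0.1,0,0,0,0],
  [0,0,0.2,0,0,0,0],
  [0,0,0.4,0,0,0,0],
  [0,0,0.6,0,0,0,0],
  [0,0,0.6,0,0,0,0],
  [0,0,0.6,0,0,0,0],
  [0,0,0.6,0,0,0,0],
  [0,0,0.3,0,0,0,0],
  [0,0,0,0,0,0,0],
  [0,0,0,0,0,0,0],
])

```text
time_s: 4.3
ee_pos: [0.471, -0.3486, 0.1526]
orientation: [-2.098, -2.337, 0.0]
wrist_force: [-0.7, 0.1, -3.4]
width: 0.0619
grasp_force: 34.0
```

Request:
step_arm([
  [0.05,0.25,0,0,0,-0.0007,0],
  [0.096,0.5,0,0,0,-0.0007,0],
  [0.096,0.5,0,0,0,-0.0007,0],
  [0.096,0.5,0,0,0,-0.0007,0],
  [0.096,0.5,0,0,0,-0.0007,0],
  [0.096,0.5,0,0,0,-0.0007,0],
  [0.096,0.5,0,0,0,-0.0007,0],
  [0.096,0.5,0,0,0,-0.0007,0],
  [0.096,0.5,0,0,0,-0.0007,0],
  [0.096,0.5,0,0,0,-0.0007,0],
  [0.096,0.5,0,0,0,-0.0007,0],
  [0.096,0.5,0,0,0,-0.0007,0],
  [0.096,0.5,0,0,0,-0.0007,0],
  [0.096,0.5,0,0,0,-0.0007,0],
  [0.096,0.5,0,0,0,-0.0007,0],
  [0.096,0.5,0,0,0,-0.0007,0],
  [0.05,0.28,0,0,0,-0.0007,0],
  [0,0,0,0,0,0,0],
  [0,0,0,0,0,0,0],
  [0,0,0,0,0,0,0],
])

```text
time_s: 6.3
ee_pos: [0.5328, -0.0289, 0.153]
orientation: [-2.122, -2.317, 0.002]
wrist_force: [0.3, 0.7, -4.2]
width: 0.0613
grasp_force: 33.9
```

Request:
step_arm([
  [0,0.03,-0.2,0,0,0,0],
  [0,0,-0.2,0,0,0,0],
  [0,0,-0.2,0,0,0,0],
  [0,0,-0.2,0,0,0,0],
  [0,0,0,0,0,0,0],
  [0,0,0,0,0,0,0],
])

```text
time_s: 6.9
ee_pos: [0.533, -0.0263, 0.121]
orientation: [-2.12, -2.318, 0.001]
wrist_force: [0.2, -0.8, -2.9]
width: 0.0611
grasp_force: 33.9
```

```bash
python3 - <<'E'
from h import *
a=grab('side','2')[0];b=grab('top','2')[0]
A=cv2.resize(a[170:290,270:390],None,fx=4,fy=4,interpolation=2);B=cv2.resize(b[180:260,255:365],None,fx=2.8,fy=2.8,interpolation=2)
c=np.zeros((480,480+308,3),np.uint8);c[:,:480]=A;c[:B.shape[0],480:]=B
cv2.imwrite('pics/c2.png',np.clip(c[:,:,::-1]*1.4,0,255).astype(np.uint8))
print(manip.get_state()['ee_pos'])
E
```

```text
[ 0.53338101 -0.02630633  0.12149155]
```

View pics/c2.png

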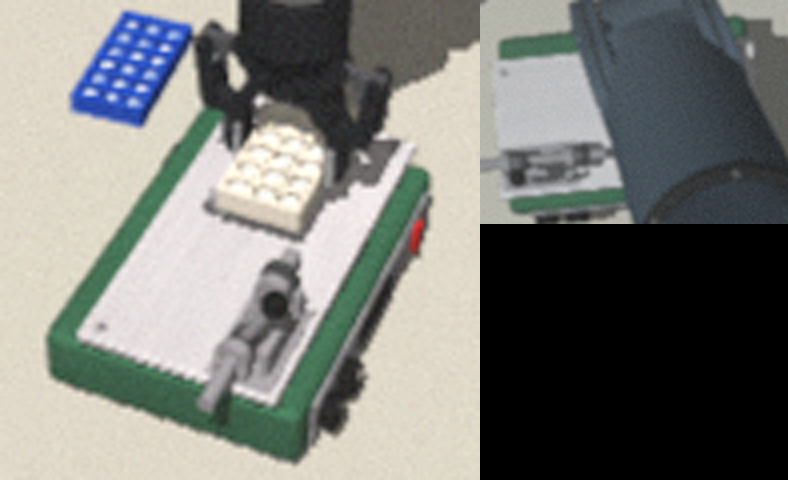

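The side crop shows the plate held level over the platform, clear of the bolt nose at (290,262). The top view is blocked by the arm. Its near top edge runs from crop (215,188) to (300,213). I'll convert that.

```bash
python3 - <<'E'
from m import *
z=np.load('pics/side_2.npz');I,D=z['I'],z['D'];P=cloud('side',D)
th=np.radians(5.1);R=np.array([[np.cos(th),-np.sin(th)],[np.sin(th),np.cos(th)]]);n0=np.array([540,-34.5])
for u,v in((323.8,217),(345,223.5)):
    w=onz('side',u,v,.1217)[:2]*1000; print(w,(w-n0)@R)
# platform front-left/other references in side view for nest y check: bolt nose & dowel seen before
r=(slice(195,232),slice(315,356));q=P[r];g=I[r].astype(int)
m=(g.min(2)>100)&(q[...,2]>.1)&(q[...,2]<.135)
k=q[m]*1000;k2=(k[:,:2]-n0)@R;print(len(k),np.percentile(k2,[1,50,99],axis=0),np.median(k[:,2]))
z=np.load('pics/side_0.npz');P=cloud('side',z['D']).reshape(-1,3)*1000;N=(P[:,:2]-n0)@R
s=(abs(N[:,0]+39)<8)&(N[:,1]>60)&(N[:,1]<110)&(P[:,2]>84);o=np.argsort(N[s][:,1]);print('nose',np.c_[N[s],P[s][:,2]][o][:12].round(1))
E
```

```text
[559.27234665  33.1439273 ] [25.20920804 65.66292771]
[496.32069492  28.04961851] [-37.94607721  66.18482977]
518 [[-38.60734338 -16.96463838]
 [ -3.16304335  32.72520691]
 [ 26.92378604  68.92853822]] 118.72406734449285
nose [[-33.3  74.   94.4]
 [-34.6  77.2  94. ]
 [-38.2  78.9  93.2]
 [-41.6  80.3  95.9]
 [-38.8  81.   99.1]
 [-42.1  81.1  92.9]
 [-36.5  82.1  95.4]
 [-31.1  83.4  94.4]
 [-33.9  83.5  99.5]
 [-34.4  84.4  96.7]
 [-40.6  85.1  95.9]
 [-41.1  85.7  88.9]]
```

Plate sits at about (-6.5, +6) mm in the nest frame, as planned. Lowering gently.

Request:
step_arm([
  [0,0,-0.12,0,0,0,0],
  [0,0,-0.12,0,0,0,0],
  [0,0,-0.12,0,0,0,0],
  [0,0,-0.12,0,0,0,0],
  [0,0,-0.05,0,0,0,0],
  [0,0,-0.03,0,0,0,0],
  [0,0,-0.025,0,0,0,0],
  [0,0,-0.025,0,0,0,0],
  [0,0,0,0,0,0,0],
  [0,0,0,0,0,0,0],
])

```text
time_s: 8.0
ee_pos: [0.5332, -0.0264, 0.097]
orientation: [2.12, 2.318, 0.0]
wrist_force: [0.8, -0.3, -3.4]
width: 0.0612
grasp_force: 34.0
```

Request:
step_arm([
  [0,0,-0.025,0,0,0,0],
  [0,0,-0.025,0,0,0,0],
  [0,0,-0.025,0,0,0,0],
  [0,0,0,0,0,0,0],
  [0,0,0,0,0,0,0],
])

```text
time_s: 8.5
ee_pos: [0.5332, -0.0264, 0.0938]
orientation: [-2.12, -2.318, 0.0]
wrist_force: [-0.1, -0.3, -4.0]
width: 0.0613
grasp_force: 34.0
```

Request:
step_arm([
  [0,0,-0.02,0,0,0,0],
  [0,0,-0.02,0,0,0,0],
  [0,0,0,0,0,0,0],
  [0,0,0,0,0,0,0],
])

```text
time_s: 8.9
ee_pos: [0.5333, -0.0263, 0.0928]
orientation: [2.12, 2.318, 0.0]
wrist_force: [-2.6, 0.1, 7.1]
width: 0.0613
grasp_force: 35.0
```

Request:
step_arm([
  [0,0,0,0,0,0,-1],
  [0,0,0,0,0,0,-1],
  [0,0,0,0,0,0,-1],
  [0,0,0,0,0,0,-1],
  [0,0,0,0,0,0,-1],
  [0,0,-0.06,0,0,0,-1],
  [0,0,-0.06,0,0,0,-1],
  [0,0,0,0,0,0,-1],
])

```text
time_s: 9.7
ee_pos: [0.5329, -0.0264, 0.087]
orientation: [-2.12, -2.318, 0.001]
wrist_force: [-0.3, -0.9, -0.8]
width: 0.0855
grasp_force: 0.0
```

Request:
step_arm([
  [0.05,0.0045,0,0,0,0,-1],
  [0.05,0.0045,0,0,0,0,-1],
  [0.05,0.0045,0,0,0,0,-1],
  [0.05,0.0045,0,0,0,0,-1],
  [0.05,0.0045,0,0,0,0,-1],
  [0.05,0.0045,0,0,0,0,-1],
  [0.05,0.0045,0,0,0,0,-1],
  [0.025,0.0022,0,0,0,0,-1],
  [0,0,0,0,0,0,-1],
])

```text
time_s: 10.6
ee_pos: [0.5478, -0.0251, 0.0874]
orientation: [-2.12, -2.318, 0.001]
wrist_force: [-4.2, -0.5, 2.0]
width: 0.0854
grasp_force: 2.0
```

Request:
step_arm([
  [0.02,0.0018,0,0,0,0,-1],
  [0.02,0.0018,0,0,0,0,-1],
  [0,0,0,0,0,0,-1],
])

```text
time_s: 10.9
ee_pos: [0.5503, -0.0248, 0.0875]
orientation: [2.12, 2.318, 0.001]
wrist_force: [-1.2, 0.2, -1.0]
width: 0.0854
grasp_force: 0.6
```

Request:
step_arm([
  [0.02,0.0018,0,0,0,0,-1],
  [0.02,0.0018,0,0,0,0,-1],
  [0,0,0,0,0,0,-1],
])

```text
time_s: 11.2
ee_pos: [0.5511, -0.0247, 0.0874]
orientation: [-2.12, -2.318, 0.001]
wrist_force: [-4.1, -0.3, -0.5]
width: 0.0854
grasp_force: 1.7
```

Request:
step_arm([
  [0.015,0.0013,0,0,0,0,-1],
  [0.015,0.0013,0,0,0,0,-1],
  [0,0,0,0,0,0,-1],
])

```text
time_s: 11.5
ee_pos: [0.5512, -0.0247, 0.0873]
orientation: [-2.119, -2.317, 0.003]
wrist_force: [-7.5, 0.2, 4.3]
width: 0.0853
grasp_force: 3.5
```

Request:
step_arm([
  [0.015,0.0013,0,0,0,0,-1],
  [0.01,0.001,0,0,0,0,-1],
  [0,0,0,0,0,0,-1],
  [0,0,0,0,0,0,-1],
])

```text
time_s: 11.9
ee_pos: [0.5513, -0.0247, 0.0872]
orientation: [-2.118, -2.316, 0.005]
wrist_force: [-10.5, 0.5, 5.8]
width: 0.0854
grasp_force: 5.0
```

Request:
step_arm([
  [-0.05,-0.0045,0,0,0,0,-1],
  [-0.08,-0.007,0,0,0,0,-1],
  [-0.08,-0.007,0,0,0,0,-1],
  [-0.08,-0.007,0,0,0,0,-1],
  [-0.07,-0.006,0,0,0,0,-1],
  [0,0,0.2,0,0,0,-1],
  [0,0,0.4,0,0,0,-1],
  [0,0,0.5,0,0,0,-1],
  [0,0,0.4,0,0,0,-1],
  [0,0.3,0,0,0,0,0],
  [-0.05,0.5,0,0,0,0,1],
  [-0.05,0.5,0,0,0,0,1],
  [-0.05,0.5,0,0,0,0,1],
  [0,0.1,0,0,0,0,1],
  [0,0,0,0,0,0,1],
  [0,0,0,0,0,0,1],
])

```text
time_s: 13.5
ee_pos: [0.5332, 0.0494, 0.1473]
orientation: [2.121, 2.318, -0.001]
wrist_force: [0.3, -0.3, 0.5]
width: 0.0004
grasp_force: 0.0
```

```bash
python3 - <<'E'
from h import *
a=grab('side','3')[0]
print(manip.get_state()['ee_pos'],manip.get_state()['width'])
cv2.imwrite('pics/c3.png',np.clip(cv2.resize(a[160:290,270:400],None,fx=4,fy=4,interpolation=2)[:,:,::-1]*1.4,0,255).astype(np.uint8))
E
```

```text
[0.53321234 0.04913926 0.14731495] 0.000592089311001617
```

View pics/c3.png

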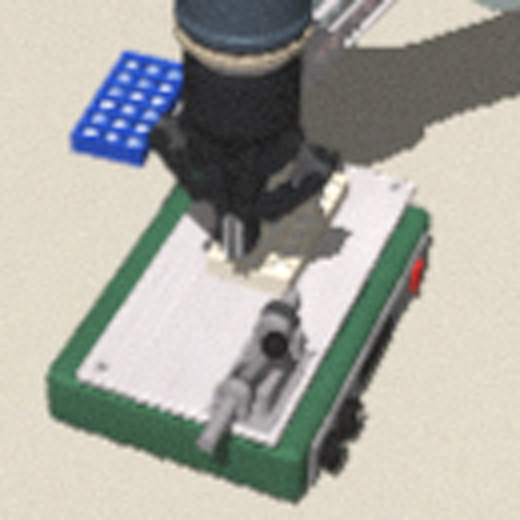

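The side crop shows the plate lying against the dowels, its +y end at about crop (210,262) to (290,280). The closed fingers are above and behind it. I'll step 6 mm further back, then descend.

Request:
step_arm([
  [0,0.15,0,0,0,0,1],
  [0,0,-0.3,0,0,0,1],
  [0,0,-0.3,0,0,0,1],
  [0,0,-0.3,0,0,0,1],
  [0,0,-0.15,0,0,0,1],
  [0,0,-0.1,0,0,0,1],
  [0,0,0,0,0,0,1],
  [0.004,-0.05,0,0,0,0,1],
  [0.004,-0.05,0,0,0,0,1],
  [0.004,-0.05,0,0,0,0,1],
  [0.004,-0.05,0,0,0,0,1],
  [0,0,0,0,0,0,1],
])

```text
time_s: 14.75
ee_pos: [0.5339, 0.0477, 0.1016]
orientation: [2.121, 2.317, 0.0]
wrist_force: [0.4, -0.2, 0.3]
width: 0.0001
grasp_force: 0.0
```

Request:
step_arm([
  [0.0035,-0.04,0,0,0,0,1],
  [0.0035,-0.04,0,0,0,0,1],
  [0.0035,-0.04,0,0,0,0,1],
  [0.0035,-0.04,0,0,0,0,1],
  [0.0035,-0.04,0,0,0,0,1],
  [0,0,0,0,0,0,1],
])

```text
time_s: 15.35
ee_pos: [0.5345, 0.0403, 0.1015]
orientation: [-2.12, -2.318, -0.0]
wrist_force: [-0.4, 2.4, 0.1]
width: 0.0001
grasp_force: 0.7
```

Request:
step_arm([
  [0.0018,-0.02,0,0,0,0,1],
  [0.0018,-0.02,0,0,0,0,1],
  [0.0018,-0.02,0,0,0,0,1],
  [0,0,0,0,0,0,1],
])

```text
time_s: 15.75
ee_pos: [0.5347, 0.0377, 0.1015]
orientation: [2.12, 2.318, -0.0]
wrist_force: [-0.2, 2.2, -0.8]
width: -0.0003
grasp_force: 0.9
```

Request:
step_arm([
  [0.0018,-0.02,0,0,0,0,1],
  [0.0018,-0.02,0,0,0,0,1],
  [0,0,0,0,0,0,1],
])

```text
time_s: 16.05
ee_pos: [0.5349, 0.0361, 0.1015]
orientation: [-2.12, -2.318, 0.0]
wrist_force: [0.7, 1.6, -0.2]
width: 0.0002
grasp_force: 0.8
```

Request:
step_arm([
  [0.0018,-0.02,0,0,0,0,1],
  [0.0018,-0.02,0,0,0,0,1],
  [0,0,0,0,0,0,1],
])

```text
time_s: 16.35
ee_pos: [0.535, 0.0344, 0.1015]
orientation: [2.12, 2.318, -0.0]
wrist_force: [0.5, 1.5, 0.7]
width: 0.0
grasp_force: 0.8
```

Request:
step_arm([
  [0.0018,-0.02,0,0,0,0,1],
  [0.0018,-0.02,0,0,0,0,1],
  [0,0,0,0,0,0,1],
])

```text
time_s: 16.65
ee_pos: [0.5351, 0.0341, 0.1015]
orientation: [-2.118, -2.319, -0.001]
wrist_force: [-0.4, 5.5, 0.1]
width: -0.0001
grasp_force: 2.9
```

Request:
step_arm([
  [0.0018,-0.02,0,0,0,0,1],
  [0.0013,-0.015,0,0,0,0,1],
  [0,0,0,0,0,0,1],
  [0,0,0,0,0,0,1],
])

```text
time_s: 17.05
ee_pos: [0.5352, 0.034, 0.1015]
orientation: [-2.117, -2.319, -0.003]
wrist_force: [-0.5, 9.0, -0.4]
width: 0.0001
grasp_force: 4.9
```

Plate is home against the stop with about 9 N. Backing off, rising and turning towards the ball.

Request:
step_arm([
  [-0.002,0.05,0,0,0,0,1],
  [-0.01,0.12,0,0,0,0,1],
  [-0.01,0.12,0,0,0,0,1],
  [0,0,0.5,0,0,0,1],
  [0,0,0.6,0,0,0,1],
  [0,0,0.6,0,0,0,1],
  [0,0,0.6,0,0,0,1],
  [-0.16,0.18,0.05,0,0,0.0909,0],
  [-0.16,0.18,0.05,0,0,0.0909,0],
  [-0.16,0.18,0.05,0,0,0.0909,0],
  [-0.16,0.18,0.05,0,0,0.0909,0],
  [-0.16,0.18,0.05,0,0,0.0909,0],
  [-0.16,0.18,0.05,0,0,0.0909,0],
  [-0.16,0.18,0.05,0,0,0.0909,0],
  [-0.16,0.18,0.05,0,0,0.0909,0],
  [-0.16,0.18,0.05,0,0,0.0909,0],
  [-0.16,0.18,0.05,0,0,0.0909,0],
  [-0.16,0.18,0.05,0,0,0.0909,0],
  [0,0,0,0,0,0,0],
  [0,0,0,0,0,0,0],
])

```text
time_s: 19.05
ee_pos: [0.4642, 0.122, 0.2154]
orientation: [-0.133, 3.139, -0.001]
wrist_force: [0.8, 0.1, 0.2]
width: 0.0423
grasp_force: 0.0
```

```bash
python3 - <<'E'
from m import *
a=grab('side','4');b=grab('top','4')
print(manip.get_state()['joint_pos'].round(2),manip.get_state()['width'])
A=cv2.resize(a[0][170:290,270:390],None,fx=3.3,fy=3.3,interpolation=2);B=cv2.resize(b[0][185:255,258:362],None,fx=3.8,fy=3.8,interpolation=2)
c=np.zeros((max(A.shape[0],B.shape[0]),A.shape[1]+B.shape[1],3),np.uint8);c[:A.shape[0],:A.shape[1]]=A;c[:B.shape[0],A.shape[1]:]=B
cv2.imwrite('pics/c4.png',np.clip(c[:,:,::-1]*1.4,0,255).astype(np.uint8))
# ball: dark pixels in initial views, high z
px={}
for n,r in(('top',(slice(232,252),slice(260,278))),('side',(slice(230,262),slice(322,352)))):
    z=np.load(f'pics/{n}_0.npz');g=z['I'][r].astype(int);P=cloud(n,z['D'])[r]
    m=((g.max(2)<45)).astype(np.uint8);N,L,S,C=cv2.connectedComponentsWithStats(m);k=1+np.argmax(S[1:,4])
    px[n]=C[k]+[r[1].start,r[0].start];q=P[L==k];print(n,S[k],px[n],np.median(q,0)*1000)
o1,d1=ray('top',*px['top']);o2,d2=ray('side',*px['side'])
s=np.linalg.lstsq(np.c_[d1,-d2],o2-o1,rcond=None)[0];print('ball',(o1+s[0]*d1)*1000,(o2+s[1]*d2)*1000)
E
```

```text
[ 0.24  0.42 -0.83  1.97  0.39  0.92  0.86] 0.04307938852055035
top [ 6  8  5  6 23] [267.95652174 242.7826087 ] [468.40534808 121.31878094 139.0894133 ]
side [14 13  6  7 37] [338.45945946 246.08108108] [468.1276397  125.77011172 137.34425089]
ball [469.45004761 122.44698293 133.16163673] [468.47084388 122.12328144 133.0387369 ]
```

View pics/c4.png

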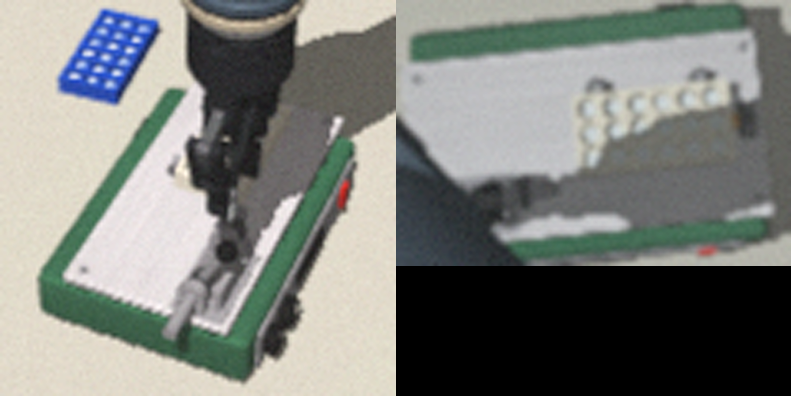

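Picture: the plate bears on both dowels (top crop (600,85) and (703,75)) and on the button at (737,115), square. The ball, triangulated from the first views, is at (469, 122, 133) mm, so the lever is at about 0.4 rad. Now I grip the ball near the fingertips.

Request:
step_arm([
  [0.06,0.005,-0.3,0,0,0,0],
  [0.06,0.005,-0.3,0,0,0,0],
  [0,0,-0.3,0,0,0,0],
  [0,0,-0.3,0,0,0,0],
  [0,0,-0.25,0,0,0,0],
  [0,0,-0.2,0,0,0,0],
  [0,0,-0.13,0,0,0,0],
  [0,0,0,0,0,0,0],
  [0,0,0,0,0,0,0.5],
  [0,0,0,0,0,0,0.6],
  [0,0,0,0,0,0,0.7],
  [0,0,0,0,0,0,0.8],
  [0,0,0,0,0,0,0.8],
  [0,0,0,0,0,0,0.8],
], force=20)

```text
time_s: 20.55
ee_pos: [0.4688, 0.1228, 0.1445]
orientation: [-0.14, 3.138, -0.0]
wrist_force: [-0.8, -1.2, 5.6]
width: 0.0159
grasp_force: 19.6
```

```bash
python3 - <<'E'
from m import *
a=grab('side','5')
cv2.imwrite('pics/c5.png',np.clip(cv2.resize(a[0][200:280,300:380],None,fx=7,fy=7,interpolation=2)[:,:,::-1]*1.8,0,255).astype(np.uint8))
E
```

```text
(no output)
```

View pics/c5.png

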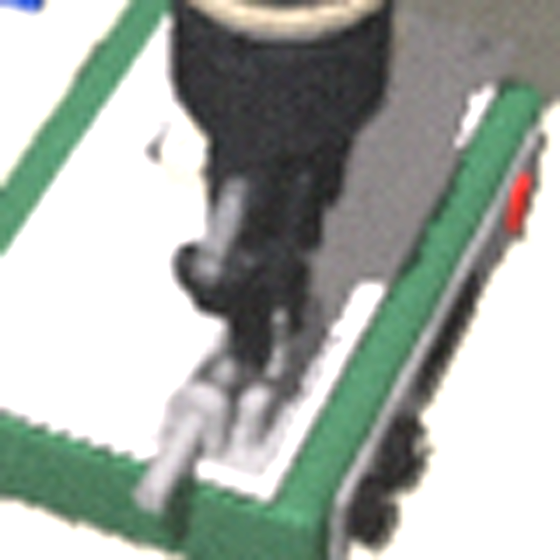

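The side crop shows the fingers around the ball. The width of 15.9 mm (less than 18) suggests the ball sits below the pads' ends, so I regrip 5 mm lower.

Request:
step_arm([
  [0,0,0,0,0,0,0.2],
  [0,0,0,0,0,0,0.2],
  [0,0,0,0,0,0,0.2],
  [0,0,-0.07,0,0,0,0.2],
  [0,0,-0.07,0,0,0,0.2],
  [0,0,0,0,0,0,0.4],
  [0,0,0,0,0,0,0.6],
  [0,0,0,0,0,0,0.8],
  [0,0,0,0,0,0,0.8],
  [0,0,0,0,0,0,0.8],
], force=20)

```text
time_s: 21.6
ee_pos: [0.4687, 0.1227, 0.1386]
orientation: [0.14, -3.138, 0.0]
wrist_force: [-0.2, -0.7, -2.8]
width: 0.016
grasp_force: 19.5
```

Request:
step_arm([
  [0.0056,-0.0625,0,0,0,0,0.8],
  [0.0056,-0.0625,0,0,0,0,0.8],
  [0.0056,-0.0625,0,0,0,0,0.8],
  [0.0056,-0.0625,0,0,0,0,0.8],
  [0.0056,-0.0625,0,0,0,0,0.8],
  [0.0056,-0.0625,0,0,0,0,0.8],
  [0.0056,-0.0625,0,0,0,0,0.8],
  [0.0056,-0.0625,0,0,0,0,0.8],
  [0,0,0,0,0,0,0.8],
])

```text
time_s: 22.5
ee_pos: [0.4706, 0.1022, 0.1387]
orientation: [0.139, -3.138, 0.001]
wrist_force: [-1.1, -0.3, 0.4]
width: 0.0162
grasp_force: 19.7
```

Request:
step_arm([
  [0.0056,-0.0625,0,0,0,0,0.8],
  [0.0056,-0.0625,0,0,0,0,0.8],
  [0.0056,-0.0625,0,0,0,0,0.8],
  [0.0056,-0.0625,0,0,0,0,0.8],
  [0.0056,-0.0625,0,0,0,0,0.8],
  [0.0044,-0.05,0,0,0,0,0.8],
  [0,0,0,0,0,0,0.8],
  [0,0,0,0,0,0,0.8],
])

```text
time_s: 23.3
ee_pos: [0.4718, 0.0878, 0.1387]
orientation: [0.139, -3.138, 0.001]
wrist_force: [-1.1, -1.3, 1.7]
width: 0.0164
grasp_force: 19.8
```

Request:
step_arm([
  [0.0022,-0.025,0,0,0,0,0.8],
  [0.0022,-0.025,0,0,0,0,0.8],
  [0.0022,-0.025,0,0,0,0,0.8],
  [0,0,0,0,0,0,0.8],
])

```text
time_s: 23.7
ee_pos: [0.4721, 0.0853, 0.1387]
orientation: [0.14, -3.138, 0.0]
wrist_force: [-1.5, 0.7, 2.2]
width: 0.016
grasp_force: 19.8
```

Request:
step_arm([
  [0.0022,-0.025,0,0,0,0,0.8],
  [0.0022,-0.025,0,0,0,0,0.8],
  [0,0,0,0,0,0,0.8],
])

```text
time_s: 24.0
ee_pos: [0.4726, 0.0849, 0.1389]
orientation: [-0.142, 3.137, 0.004]
wrist_force: [-2.9, 7.5, 1.7]
width: 0.0161
grasp_force: 20.0
```

End stop of the bolt reached (about 38 mm of travel, 7.5 N). I relieve it slightly and swing the handle down along its arc.

Request:
step_arm([
  [-0.002,0.025,0,0,0,0,0.8],
  [-0.002,0.02,0,0,0,0,0.8],
  [-0.093,-0.0083,-0.0445,0,0,0,0.8],
  [-0.0887,-0.0079,-0.0528,0,0,0,0.8],
  [-0.0834,-0.0074,-0.0608,0,0,0,0.8],
  [-0.078,-0.007,-0.0678,0,0,0,0.8],
  [-0.0715,-0.0064,-0.0745,0,0,0,0.8],
  [-0.0643,-0.0057,-0.0808,0,0,0,0.8],
  [0,0,0,0,0,0,0.8],
])

```text
time_s: 24.9
ee_pos: [0.4524, 0.0834, 0.123]
orientation: [0.141, -3.138, -0.0]
wrist_force: [-0.2, 3.7, 0.2]
width: 0.0161
grasp_force: 20.4
```

Request:
step_arm([
  [-0.0573,0.005,-0.0863,0,0,0,0.8],
  [-0.049,0.002,-0.091,0,0,0,0.8],
  [-0.0406,-0.0036,-0.095,0,0,0,0.8],
  [-0.032,-0.0028,-0.098,0,0,0,0.8],
  [0,0,0,0,0,0,0.8],
])

```text
time_s: 25.4
ee_pos: [0.4454, 0.0831, 0.108]
orientation: [0.14, -3.137, 0.001]
wrist_force: [-1.0, 1.2, 1.1]
width: 0.0162
grasp_force: 21.1
```

Request:
step_arm([
  [-0.0232,-0.002,-0.101,0,0,0,0.8],
  [-0.014,-0.0012,-0.1025,0,0,0,0.8],
  [-0.005,-0.0004,-0.08,0,0,0,0.8],
  [0,0,0,0,0,0,0.8],
])

```text
time_s: 25.8
ee_pos: [0.4439, 0.0831, 0.0968]
orientation: [0.14, -3.138, 0.001]
wrist_force: [-2.8, -0.4, 0.4]
width: 0.0159
grasp_force: 21.5
```

Request:
step_arm([
  [0,0,-0.025,0,0,0,0.8],
  [0,0,-0.025,0,0,0,0.8],
  [0,0,0,0,0,0,0.8],
])

```text
time_s: 26.1
ee_pos: [0.444, 0.0831, 0.0951]
orientation: [0.14, -3.138, 0.001]
wrist_force: [-2.0, -0.2, 0.9]
width: 0.0164
grasp_force: 21.6
```

Request:
step_arm([
  [0,0,-0.025,0,0,0,0.8],
  [0,0,-0.025,0,0,0,0.8],
  [0,0,0,0,0,0,0.8],
])

```text
time_s: 26.4
ee_pos: [0.4441, 0.0831, 0.0932]
orientation: [0.14, -3.138, 0.0]
wrist_force: [-2.7, -0.7, 1.9]
width: 0.0161
grasp_force: 21.7
```

Request:
step_arm([
  [0,0,-0.025,0,0,0,0.8],
  [0,0,-0.015,0,0,0,0.8],
  [0,0,0,0,0,0,0.8],
])

```text
time_s: 26.7
ee_pos: [0.4442, 0.0832, 0.0916]
orientation: [0.14, -3.138, 0.0]
wrist_force: [-1.4, -2.0, 0.3]
width: 0.0162
grasp_force: 21.8
```

```bash
python3 - <<'E'
from m import *
s=manip.get_state();print(s['ee_pos'],s['wrist_force'],s['wrist_torque'])
a=grab('side','6')
cv2.imwrite('pics/c6.png',np.clip(cv2.resize(a[0][190:290,295:395],None,fx=5.8,fy=5.8,interpolation=2)[:,:,::-1]*1.8,0,255).astype(np.uint8))
E
```

```text
[0.44419372 0.08315093 0.09159144] [-1.40482015 -1.97486555  0.33321718] [-0.30534737  0.30506478  0.00408555]
```

View pics/c6.png

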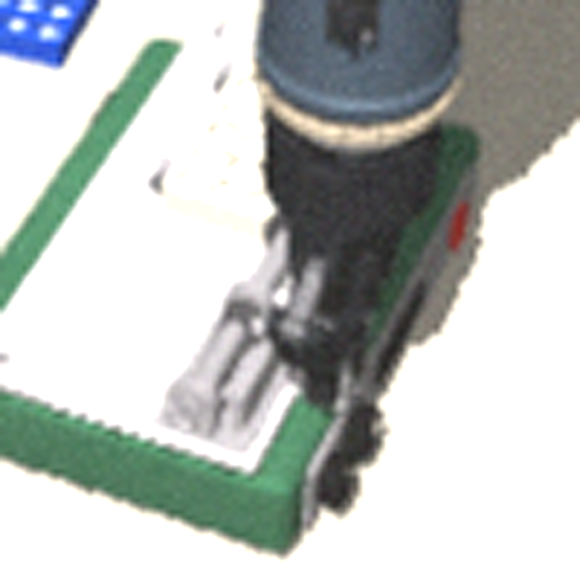

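The side crop shows the handle down beside the rail at about (270,320), level with the rod. I'll release, rise clear and check the ball's height.

Request:
step_arm([
  [0,0,0,0,0,0,0.5],
  [0,0,0,0,0,0,0],
  [0,0,0,0,0,0,0],
  [0,0,0,0,0,0,0],
  [0,0,0.15,0,0,0,0],
  [0,0,0.3,0,0,0,0],
  [0,0,0.6,0,0,0,0],
  [0,0,0.6,0,0,0,0],
  [0,0,0.6,0,0,0,0],
  [-0.4,0.5,0.6,0,0,0,0],
  [-0.4,0.7,0.6,0,0,0,0],
  [-0.4,0.7,0.6,0,0,0,0],
  [-0.2,0.7,0,0,0,0,0],
  [0,0.7,0,0,0,0,0],
  [0,0.7,0,0,0,0,0],
  [0,0,0,0,0,0,0],
])

```text
time_s: 28.35
ee_pos: [0.3873, 0.2472, 0.2552]
orientation: [-0.148, 3.137, 0.005]
wrist_force: [-0.1, 0.1, 1.2]
width: 0.0428
grasp_force: 0.0
```

```bash
python3 - <<'E'
from m import *
a=grab('side','7');b=grab('top','7')
A=cv2.resize(a[0][190:290,290:390],None,fx=4,fy=4,interpolation=2);B=cv2.resize(b[0][185:265,258:362],None,fx=3.8,fy=3.8,interpolation=2)
c=np.zeros((400,A.shape[1]+B.shape[1],3),np.uint8);c[:A.shape[0],:A.shape[1]]=A;c[:B.shape[0],A.shape[1]:]=B
cv2.imwrite('pics/c7.png',np.clip(c[:,:,::-1]*1.4,0,255).astype(np.uint8))
th=np.radians(5.1);R=np.array([[np.cos(th),-np.sin(th)],[np.sin(th),np.cos(th)]]);n0=np.array([540,-36.5])
for n,(I,D) in(('side',a),('top',b)):
    P=cloud(n,D).reshape(-1,3)*1000;N=(P[:,:2]-n0)@R
    for lab,x0,x1 in(('ball',-97,-76),('bar',-72,-63)):
        s=(N[:,0]>x0)&(N[:,0]<x1)&(abs(N[:,1]-127)<16)&(P[:,2]>80)&(P[:,2]<150)
        print(n,lab,s.sum(),np.c_[N,P[:,2]][s].mean(0).round(1),np.percentile(P[s,2],[50,90]) if s.any() else '')
E
```

```text
side ball 0 [nan nan nan] 
side bar 0 [nan nan nan] 
top ball 29 [-84.7 128.3  98.8] [ 98.88381603 102.0974939 ]
top bar 11 [-67.  127.4  95.8] [ 96.67251276 100.83013389]<stdin>:11: RuntimeWarning: Mean of empty slice.
  ret = um.true_divide(
```

View pics/c7.png

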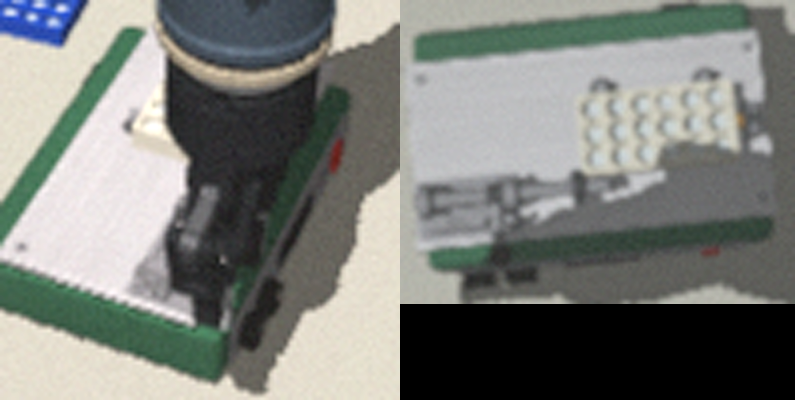

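In the top crop the bolt lies across beside the plate and the handle is in the notch, with the ball at (500,252). In numbers, ball and bar are at y≈128 with the bar's top at z≈96, so it is level. The plate sits against the dowels and the button. One last check of the plate's pose by depth and colour, then I hand in.

```bash
python3 - <<'E'
from m import *
z=np.load('pics/top_7.npz');I,D=z['I'],z['D'];P=cloud('top',D)
c=rect('top',I,P,(slice(200,240),slice(304,362)),.0845,.099,.093,lambda g:g[...,0]-g[...,2]>-2)
hi=(P[...,2]>.068)&(P[...,2]<.15)
th=np.radians(5.1);R=np.array([[np.cos(th),-np.sin(th)],[np.sin(th),np.cos(th)]])
print((c-[540,-36.5])@R, manip.get_state()['wrist_force'])
E
```

```text
top centre [537.2 -35.5] len [ 66.4 134. ] long axis yaw from +y (deg) 10.25 minrect ((539.5429077148438, -36.74769592285156), (81.71182250976562, 150.29779052734375), 15.199986457824707) z [0.0853 0.0906 0.0953] 1013
[-2.69192384  1.27484253] [-0.22320201 -0.70511533 -0.47579034]
```

```bash
python3 -c "
from station import manip
print(manip.finish_job())"
```

```text
the job is handed in; nothing more can be done
None
```

The plate is seated against both dowels and the end stop (about 10 N and 9 N of push), and the bolt is slid fully across with its handle level in the keeper notch. I handed the job in at about 28 s, and the hand-in returned no verdict. The final fine measurement of the plate's pose was unusable, so "square and home" rests on the hard stops I felt in both pushes, the bolt passing freely, and the last picture.

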